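# Hang the lidded pail on the bench scale by its swing bail

### The job

Weigh the lidded pail: while it stands on the table, raise its folded wire bail upright, then carry the pail by the bail and hang it on the two-pronged hook of the spring scale, so that the bail's bar rests in both prongs and the pail hangs free, still and upright. The hook's height is not known exactly and the scale is delicate: lower the pail gently until the hook carries its weight before you let go, never loading it with more than 10 N and never dropping the pail onto it, even by a few millimetres. Do not tip the pail, and leave the other things where they are.

Things in the scene. Friction and masses are not known exactly. Their poses are not given: they have to be found in the camera images.
- bail (a joint): Angle (rad) of the pail's swing bail (wire handle) about its hinge: 0 = upright over the pail, 1.4 = folded to its stop towards the pail's own -x side, bar just above and outside the lid's edge, -0.35 = stop past upright on the +x side. Stiff hinge: about 0.5 N at the bar moves it, and it stays where it is left.
- bail_bar (a point): Centre of the bail's top bar, 95 mm from the hinge line. Dark 6 mm wire, straight over 108 mm along the pail's own y, with a black plastic sleeve, 12 mm diameter, 44 mm long, in the middle; the bail's legs run 74 mm either side of the middle. Axes: y along the bar, z from hinge line to bar (up when the bail is upright).
- pail_mid (a point): Steel pail with a fixed flat white lid; this point is on its axis, 45 mm above its underside. Diameter 108 mm at the foot, 130 mm at the lid's edge, 90 mm tall, 0.3 to 0.6 kg. The bail's hinge line runs along the pail's own y, through its axis, 74 mm above the underside. The folded bar lies over its -x side, about 20 mm outside the lid's edge: a fingertip can lift it from below. z up.
- pail: The same pail at the centre of its underside, with its bail; axes as for pail_mid.
- stand: Bench spring scale, fixed: dark base plate 150 x 140 x 12 mm, aluminium post 22 x 30 mm with a round dial, and a two-pronged steel hook reaching from the post towards the stand's own -x. Origin: on the table, straight below the hook's seat. Post axis at own x = +137 mm; its top, 276 mm up. z up.
- hook_mark (a point): Middle of the hook's seat, between the prongs, at the MIDDLE setting of its height clamp, 250 mm above the table; axes as the stand's. The real height is not reported: the hook is clamped up to 15 mm higher or lower. It is sprung: 2 N presses it down 1 mm (at most 20 mm), so it sinks 1.5 to 3 mm under the pail. The scale must never carry more than 10 N.
- prong (a point): The hook's prong at the stand's own y = +42 mm (its twin at -42 mm); point at its seat, with the same unknown height as hook_mark. Each prong is a 6 mm round bar bent to an upturned U, open upward, 26 mm wide at the mouth, 11 mm at its flat bottom, front lip 18 mm above the seated bar's centre, underside 9 mm below it; behind, it runs level, 18 mm above it, to the post. The bar rests in both U's along own y, either way round.
- cup_mid (a point): Small measuring cup, a bystander, 55 mm across, 40 mm tall; centre.
- timer_mid (a point): Round dial timer, a bystander, 66 mm across, 38 mm tall; centre.
- stamp_mid (a point): Hand stamp with a round knob handle, a bystander, 26 x 44 x 70 mm; centre.
- cookie_mid (a point): Heart-shaped cookie, a bystander, 51 x 57 x 8 mm; centre.
Not all that is in view belongs to the job. Of the things that look like the pail, the larger one is meant.

How it is judged (in metres and radians):
On the way, in this order (a step that is already met when the one before it is completed fails the run):
1. the bail stands upright (within 0.25 rad) while the pail stands on the table (value of joint bail between -0.25 and 0.25 rad and height (world z) of pail below 0.006 m and angle between pail's own z axis and vertical below 0.06 rad), for 0.2 s.
2. the bail's bar rests in both prongs of the hook and the pail is clear of the table (contact force between pail and stand above 1.5 N and x of bail_bar in the frame of stand between -0.009 and 0.009 m and y of bail_bar in the frame of stand between -0.012 and 0.012 m and angle between the y axis of bail_bar and the y axis of stand, either way round below 0.12 rad and height (world z) of pail above 0.04 m), for 0.2 s.
At the end, for the whole second after the job is handed in: The pail hangs by its bail, let go: bar within 9 mm across and 12 mm along of the middle of the hook's seat, within 0.12 rad of the prongs' line, hook carrying over 1.5 N, underside over 40 mm above the table, upright within 0.25 rad, under 0.05 m/s (all of step 2 and angle between pail's own z axis and vertical below 0.25 rad and linear speed of pail below 0.05 m/s and contact force between pail and the arm below 0.1 N and contact force between pail and the fingers below 0.1 N); the robot touches nothing.
It fails at once if the scale loaded with more than 10 N by the pail, the arm or the fingers (contact force between any of pail, the arm, the fingers and stand above 10 N).
It fails at once if the pail dropped: faster than 0.25 m/s with its bar within 12 mm of straight over the hook's seat (horizontal distance between bail_bar and hook_mark below 0.012 m and linear speed of pail above 0.25 m/s).
It fails at once if the pail tipped by more than 0.6 rad (angle between pail's own z axis and vertical above 0.6 rad).
It fails at once if a bystander (cup, timer, stamp or cookie) moved by more than 30 mm (distance of any of cup_mid, timer_mid, stamp_mid, cookie_mid from where it was at the start of the episode above 0.03 m).
It also fails if it takes over 72 s, if anything falls off the work surface, if the arm or the gripper's body presses on something with over 40 N, if the wrist force passes 120 N, or if a joint passes its speed limit or range.

### The arm

A 6-joint arm with a two-finger parallel gripper is mounted at the origin on a cart in front of the work surface, level with it; the furniture and walls round the work are solid. World frame = base frame: x ahead of the robot, y to its left, z up, the work surface at z = 0. Lengths are in m, angles in degrees, forces in N, time in s.
With the tool pointing down it reaches from about 0.4 to 0.825 m from the base axis. Payload 7 kg.
Tool frame: the origin (TCP) lies on the centre line of the jaws, within the pads' length; the fingertips stand 17 mm ahead of it and the grasp point (between the pads) lies 2 mm behind it; z points along the fingers, y is the direction in which the jaws open and shut (so a half turn about z gives the same grasp; the last joint's range is limited). The gripper opens to 88 mm and grips with 3 to 60 N. Pads are 19 mm wide; open, the fingers measure 130 mm over their backs; the gripper's body (78 mm by 193 mm) begins 47 mm behind the grasp point.
Start: joints at [89.502, 20.546, 0.682, 0, -70.136, -16.507], TCP at [0.197, 0.645, 0.244] pointing down, gripper open.
Joint ranges: [-176.03, 176.03], [-82.01, 121.73], [-58.28, 71.71], [-173.87, 95.51], [-174.79, -0.11], [-173.66, 173.66]. Speed limits (degrees/s): [136.94, 136.94, 172.46, 180, 180, 180].

### API

Orientations are given as [roll, pitch, yaw] about the fixed x, y, z axes, in that order (R = Rz(yaw) Ry(pitch) Rx(roll)).
In Python, from plant import telemetry, vision, close_job, recognise, silhouettes, place_of gives the robot as it stands.
- The arm moves only by the shell command python3 -m handwheel 'ROWS'. ROWS is JSON, a list that holds one entry, the list of rows, each a list of 5 numbers: the shift along the tool's x, y, z in m, then the turn about the tool's z in rad, then the closure, from 0 (fully open) to 1 (shut). In form: [[[tx, ty, tz, yaw, gripper], ...]]. A call has 1 to 20 rows; each row shifts and turns the commanded pose from where the row before left it, along the tool's axes as they then stand; what a row does not reach is not made up. A row lasts 1/12 s, in which the tool goes at most 41.7 mm and 7.16 degrees, less where a joint would pass 70% of its speed; a pose out of reach is approached as far as the arm can. A call with a gripper value outside its range is refused whole. The fingers move at their own pace and stop on an object; the grip force is fixed at half the most. Time passes only in rows, so rows that do not move let the fingers close. It gives the time, the measured TCP pose, the force and the opening at its end, in the units of the state.
- telemetry.get_obs(): the state, without advancing time (a new reading comes with each control period).
- vision.snapshot(name): name is "side" or "top"; returns a dict with "color" (480x640x3 uint8, red, green, blue), "mtx" (3x3 intrinsics, pixels), "cam_to_world" (4x4, takes a point from camera to world coordinates). Camera axes: x right, y down, z forward; pixel columns grow to the right and rows downward; lengths in m; the calibration is good to about 2 mm. A picture is of the moment at which its call begins. There is no depth.
- close_job(): hands the job in, once; it reports no verdict.
Trained networks look in a picture, given as the dict that the camera call returned (one of the last four; its "shot" number tells which), for a name from the list of things; names that differ only in an ending like _2 or _b are one class to them, and where a whole thing is asked for, a point or a joint stands for the part that bears it (a point fixed in the world has none). Each returns a list of dicts, best first, with "conf" (0 to 1); they miss things now and then, are a little off and sometimes report something else, mostly with a low value. They report only what shows in the picture. A call takes as long as a camera call. They do not tell look-alikes from the thing itself.
- recognise(name, picture): "xy" ([column, row] in pixels, amid what is visible of it).
- silhouettes(name, picture): "region" (480x640 bool, what is visible of it) and "xy" ([column, row] in pixels, amid what is visible of it).
- place_of(name, picture): "xy" ([column, row] in pixels: a listed point, or the origin of a listed thing).
The state is a dict: "clock": time; "joint_pos": joint angles; "qvel": joint speeds; "tau": joint torques, N m; "tool_pos": TCP position; "orientation": TCP orientation; "force": force on the tool from outside, world axes, zero at the start; "moment": the same for the moment, N m; "opening": finger opening in m.
Only numpy, scipy, OpenCV 4.12 (cv2) and the standard library are available. Lean on these libraries where they do the work, as an engineer would, in place of code of your own. Each camera call takes 0.05 s, during which the arm holds its last target.

## Working session

There is one attempt and no reset: what is moved stays moved. The work goes in short steps, Python scripts to look and compute and a shell command to move; the robot and the scene stay as the last step left them, time stands still between calls to the robot, and variables do not carry over. Pictures are saved under pics/ and viewed, and the job is handed in when it is done.

```bash
ls; mkdir -p pics
cat > h.py <<'E'
import numpy as np, cv2
from plant import telemetry, vision, recognise, silhouettes, place_of
def save(s,name,crop=None,scale=1):
    im=s["color"][:,:,::-1]
    if crop: x0,y0,x1,y1=crop; im=im[y0:y1,x0:x1]
    if scale!=1: im=cv2.resize(im,None,fx=scale,fy=scale,interpolation=cv2.INTER_CUBIC)
    cv2.imwrite("pics/"+name,im)
def ray(s,xy):
    K=np.array(s["mtx"]);T=np.array(s["cam_to_world"])
    d=T[:3,:3]@np.linalg.solve(K,[xy[0],xy[1],1.]); return T[:3,3],d
def atz(s,xy,z):
    o,d=ray(s,xy); return o+d*(z-o[2])/d[2]
def tri(a,xa,b,xb):
    o1,d1=ray(a,xa);o2,d2=ray(b,xb);d1=d1/np.linalg.norm(d1);d2=d2/np.linalg.norm(d2)
    t=np.linalg.lstsq(np.c_[d1,-d2],o2-o1,rcond=None)[0]
    p,q=o1+d1*t[0],o2+d2*t[1]; return (p+q)/2,np.linalg.norm(p-q)
def proj(s,p):
    K=np.array(s["mtx"]);T=np.linalg.inv(np.array(s["cam_to_world"]))
    c=T[:3,:3]@np.array(p)+T[:3,3]; c=K@c; return c[:2]/c[2]
E
python3 - <<'E'
from h import *
o=telemetry.get_obs(); print({k:np.round(v,3) for k,v in o.items()})
S={n:vision.snapshot(n) for n in("side","top")}
np.set_printoptions(precision=3,suppress=True)
for n,s in S.items():
    save(s,n+"0.png"); print(n,s["mtx"],s["cam_to_world"])
    for t in["pail","pail_mid","bail_bar","stand","hook_mark","prong","cup_mid","timer_mid","stamp_mid","cookie_mid"]:
        print(n,t,[(np.round(r["xy"],1).tolist(),round(r["conf"],2)) for r in place_of(t,s)])
E
```

```text
pics
{'clock': np.float64(0.0), 'joint_pos': array([ 8.9501e+01,  2.0592e+01,  6.3500e-01, -1.9000e-02, -7.0135e+01,
       -1.6507e+01]), 'qvel': array([-0.068,  0.038, -0.068, -0.022,  0.002, -0.051]), 'tau': array([-1.0000e-03, -5.8271e+01,  2.9306e+01,  6.9980e+00,  7.0000e-03,
       -0.0000e+00]), 'tool_pos': array([0.197, 0.645, 0.243]), 'orientation': array([ 1.79906e+02, -9.00000e-03, -1.70130e+01]), 'force': array([-0.16 , -0.948, -0.236]), 'moment': array([-0.07 , -0.001, -0.047]), 'opening': np.float64(0.088)}
side [[520.722   0.    317.114]
 [  0.    520.722 238.981]
 [  0.      0.      1.   ]] [[ 0.992 -0.072  0.104  0.451]
 [-0.126 -0.463  0.877 -1.196]
 [-0.015 -0.883 -0.469  0.79 ]
 [ 0.     0.     0.     1.   ]]
side pail [([313.3, 247.8], 0.74), ([363.1, 233.5], 0.72), ([319.1, 239.5], 0.51)]
side pail_mid [([308.7, 236.3], 0.85), ([362.3, 218.4], 0.6), ([282.6, 216.1], 0.27)]
side bail_bar [([364.1, 192.0], 0.65), ([282.3, 217.8], 0.53)]
side stand []
side hook_mark [([321.9, 239.5], 0.71)]
side prong [([322.9, 230.5], 0.94)]
side cup_mid [([348.8, 278.1], 0.72)]
side timer_mid [([260.4, 288.0], 0.77)]
side stamp_mid [([299.9, 375.6], 0.89), ([281.1, 217.2], 0.41)]
side cookie_mid [([268.6, 228.0], 0.42)]
top [[513.941   0.    313.793]
 [  0.    513.941 237.477]
 [  0.      0.      1.   ]] [[ 0.019 -0.988  0.156  0.414]
 [-1.    -0.018  0.008 -0.004]
 [-0.005 -0.156 -0.988  1.301]
 [ 0.     0.     0.     1.   ]]
top pail [([194.6, 172.9], 0.81), ([234.8, 242.3], 0.71)]
top pail_mid [([183.1, 168.4], 0.63)]
top bail_bar [([209.1, 274.7], 0.75), ([180.4, 157.8], 0.46)]
top stand []
top hook_mark [([404.3, 245.1], 0.57)]
top prong [([383.6, 237.8], 0.98)]
top cup_mid [([313.7, 215.1], 0.56)]
top timer_mid [([315.5, 305.7], 0.56)]
top stamp_mid [([468.6, 282.7], 0.66), ([404.1, 237.8], 0.46)]
top cookie_mid [([164.1, 294.3], 0.56)]
```

View pics/side0.png

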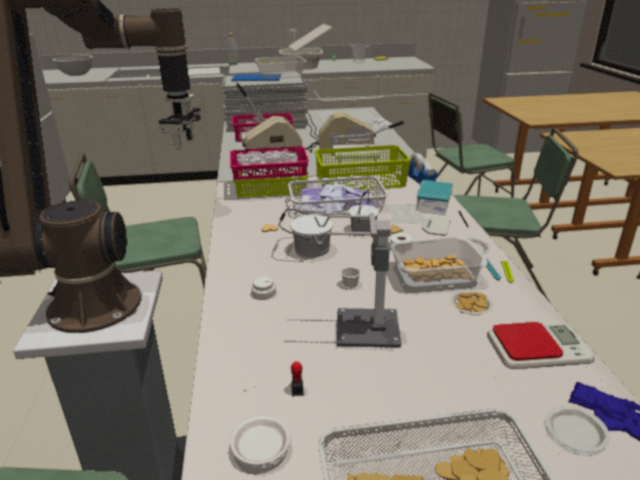

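View pics/top0.png

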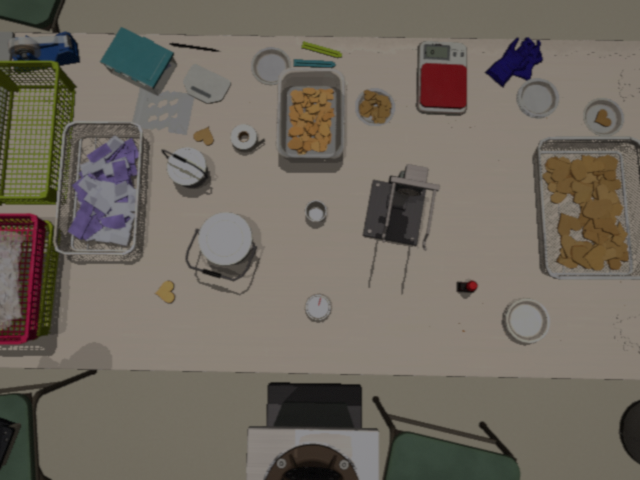

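Run:
```python
from h import *
S={n:vision.snapshot(n) for n in("side","top")}
a=S["top"]["color"][140:310,340:470,::-1];b=S["top"]["color"][140:310,150:280,::-1]
f=lambda i:cv2.resize(i,None,fx=3,fy=3,interpolation=cv2.INTER_CUBIC)
cv2.imwrite("pics/t1.png",np.hstack([f(b),f(a)]))
a=S["side"]["color"][190:290,250:410,::-1];b=S["side"]["color"][200:360,270:410,::-1]
cv2.imwrite("pics/s1.png",cv2.resize(a,None,fx=5,fy=5,interpolation=cv2.INTER_CUBIC))
cv2.imwrite("pics/s2.png",cv2.resize(b,None,fx=3.7,fy=3.7,interpolation=cv2.INTER_CUBIC))
```

```text
(no output)
```

View pics/t1.png

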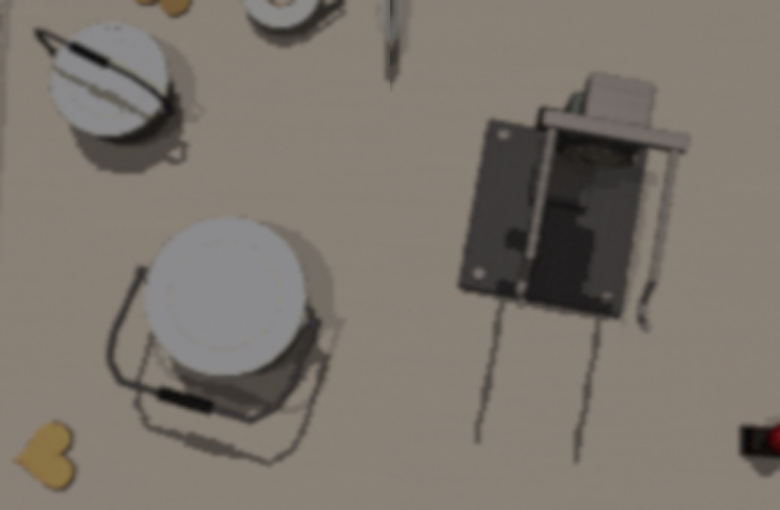

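View pics/s1.png

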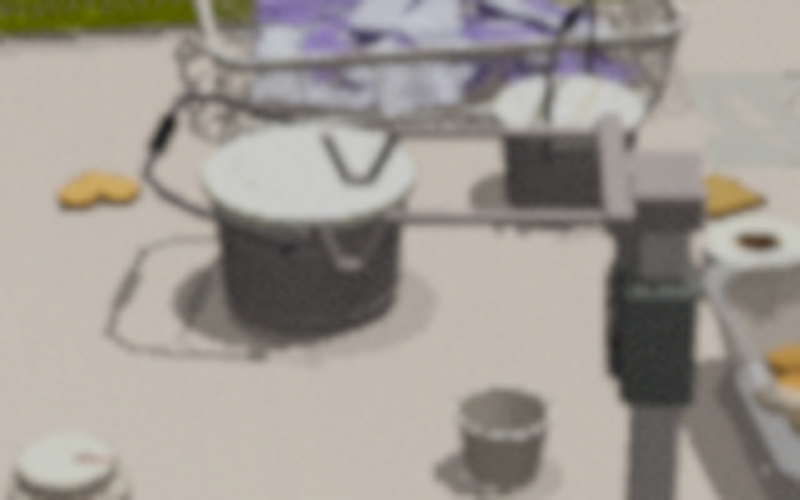

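View pics/s2.png

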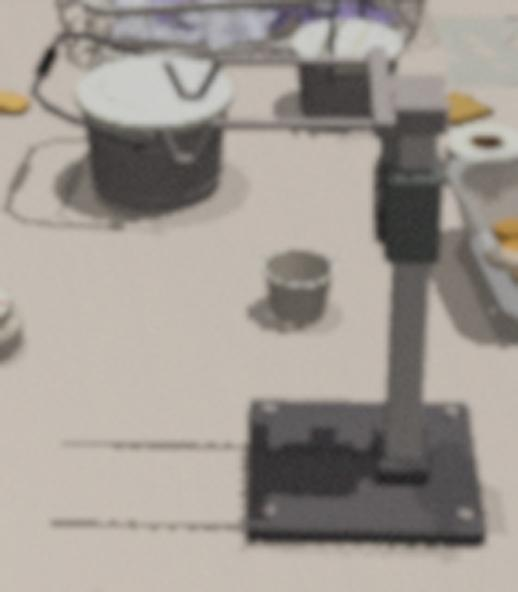

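Run:
```python
from h import *
np.set_printoptions(precision=4,suppress=True)
t=vision.snapshot("top");s=vision.snapshot("side")
P=lambda *a:print(*a)
P("prong+",tri(t,(383.3,238),s,(321.6,226.6)),"net",tri(t,(383.6,237.8),s,(322.9,230.5)))
P("prong-",tri(t,(425,245),s,(319.6,243)))
P("hookmark net",tri(t,(404.3,245.1),s,(321.9,239.5)))
for c in[(373.3,180.7),(363.3,236.7),(416.7,245.7)]:P("baseT",atz(t,c,.012))
for c in[(338.1,308.9),(397.6,309.5),(400.3,344),(337.2,343.5)]:P("baseS",atz(s,c,.012))
# pail lid top-view & side mask
for n,im in(("t",t),("s",s)):
  for k in("pail","pail_mid","bail_bar"):
    for r in silhouettes(k,im): 
        ys,xs=np.where(r["region"]);P(n,k,r["conf"],r["xy"],xs.min(),xs.max(),ys.min(),ys.max())
hsvfit=None
for im,z,box in((t,.09,(190,205,260,272)),(s,.09,(285,210,340,240))):
    x0,y0,x1,y1=box;c=im["color"][y0:y1,x0:x1].astype(int)
    m=(c.min(2)>(125)).astype(np.uint8); print(c.reshape(-1,3).min(0),np.percentile(c,50),m.sum())
for n,pt in(("sleeve t",((150+185/3),(140+401/3))),):
    P(n,pt,tri(t,pt,s,(250+163/5,190+130/5)))
# bar ends in top: 
for z in(.09,.1):
  P(atz(t,(150+128/3,140+384/3),z),atz(t,(150+245/3,140+416/3),z))
P("lid c top", atz(t,(150+226/3,140+297/3),.09),"lid c side",atz(s,(250+308/5,190+172/5),.09))
for nm,z in(("cup_mid",.02),("timer_mid",.019),("stamp_mid",.035),("cookie_mid",.004)):
    r=place_of(nm,t); P(nm,[ (atz(t,q["xy"],z),q["conf"]) for q in r])
```

```text
prong+ (array([ 0.5841, -0.1393,  0.2563]), np.float64(0.007249717896925221)) net (array([ 0.5864, -0.1412,  0.2469]), np.float64(0.007983245745624782))
prong- (array([ 0.5695, -0.2239,  0.2603]), np.float64(0.005184173701564048))
hookmark net (array([ 0.5751, -0.1843,  0.2465]), np.float64(0.01430793402399348))
baseT [ 0.7688 -0.1451  0.012 ]
baseT [ 0.6218 -0.1198  0.012 ]
baseT [ 0.6012 -0.255   0.012 ]
baseS [ 0.6294 -0.1238  0.012 ]
baseS [ 0.7778 -0.1484  0.012 ]
baseS [ 0.7488 -0.2806  0.012 ]
baseS [ 0.6054 -0.2579  0.012 ]
t pail 0.87 [186.1, 166.9] 161 207 147 188
t pail 0.77 [229.8, 240.7] 186 256 212 280
t pail_mid 0.75 [223.0, 239.6] 186 255 212 280
t pail_mid 0.62 [183.5, 167.4] 163 207 147 187
t bail_bar 0.62 [209.1, 272.2] 185 254 235 280
t bail_bar 0.46 [179.3, 154.6] 163 185 151 161
s pail 0.68 [361.6, 216.3] 349 378 188 231
s pail 0.65 [308.8, 230.4] 279 332 208 256
s pail_mid 0.82 [363.3, 218.2] 349 378 190 232
s pail_mid 0.62 [309.4, 235.3] 280 332 213 256
s bail_bar 0.65 [364.1, 194.9] 359 368 188 213
s bail_bar 0.5 [377.5, 316.9] 319 401 214 346
s bail_bar 0.44 [285.1, 218.6] 281 307 212 237
[15 14 14] 136.0 2150
[50 49 46] 170.0 1186
sleeve t (211.66666666666666, 273.66666666666663) (array([0.5151, 0.2407, 0.1102]), np.float64(0.004762042895842548))
[0.527  0.2905 0.09  ] [0.5034 0.197  0.09  ]
[0.526  0.2881 0.1   ] [0.5027 0.1954 0.1   ]
lid c top [0.5978 0.2163 0.09  ] lid c side [0.6025 0.2107 0.09  ]
cup_mid [(array([0.6822, 0.006 , 0.02  ]), 0.55)]
timer_mid [(array([ 0.4386, -0.003 ,  0.019 ]), 0.87)]
stamp_mid [(array([ 0.5005, -0.3775,  0.035 ]), 0.72)]
cookie_mid [(array([0.4717, 0.3777, 0.004 ]), 0.83)]
```

```bash
python3 -m handwheel '[[[0.015,0.012,-0.03,0,0],[0.0283,0.0222,-0.01,0,0],[0.0283,0.0222,0,0,0],[0.0283,0.0222,0,0,0],[0.0283,0.0222,0,0,0],[0.0283,0.0222,0,0,0],[0.0283,0.0222,0,0,0],[0.0283,0.0222,0,0,0],[0.0283,0.0222,0,0,0],[0.0283,0.0222,0,0,0],[0.0283,0.0222,0,0,0],[0.0283,0.0222,0,0,0],[0.0283,0.0222,0,0,0],[0.0283,0.0222,0,0,0],[0.0283,0.0222,0,0,0],[0.0133,0.0102,0,0,0],[0,0,0,0,0]]]'
```

```text
clock: 3.22
tool_pos: [0.5074, 0.2001, 0.2836]
orientation: [180.0, -0.0, -17.2]
force: [0.2, 0.5, -0.2]
opening: 0.0875
```

```bash
python3 -m handwheel '[[[0,0,0,0.117,0.3],[0,0,0,0.117,0.5],[0,0,0,0.117,0.6],[0,0,0,0.117,0.65],[0,0,0,0.117,0.65],[0,0,0,0.117,0.65],[0,0,0,0.117,0.65],[0,0,0,0.117,0.65],[0,0,0.015,0.117,0.65],[0,0,0.02,0.117,0.65],[0,0,0.02,0.117,0.65],[0,0,0.02,0.117,0.65],[0,0,0.015,0.117,0.65],[0,0,0,0,0.65],[0,0,0,0,0.65]]]'
python3 - <<'E'
from h import *
np.set_printoptions(precision=4,suppress=True)
o=telemetry.get_obs();print(o["clock"],o["tool_pos"],o["orientation"],o["opening"],o["force"])
t=vision.snapshot("top");s=vision.snapshot("side")
p=o["tool_pos"]+np.array([0,0,-.017]); print(proj(t,p),proj(s,p))
for im,n in((t,"t"),(s,"s")):
    u=proj(im,p); c=im["color"].copy()
    cv2.drawMarker(c,(int(u[0]+.5),int(u[1]+.5)),(255,0,0),0,5,1)
    x,y=int(u[0]),int(u[1]); save({"color":c},n+"2.png",(x-70,y-60,x+70,y+60),5)
E
```

```text
clock: 4.47
tool_pos: [0.5057, 0.203, 0.1934]
orientation: [180.0, -0.1, -103.9]
force: [-0.2, -0.5, 0.9]
opening: 0.0307
4.4667 [0.5057 0.203  0.1934] [ 179.9667   -0.0707 -103.9147] 0.030712861805350457 [-0.1643 -0.4827  0.8804]
[222.5928 274.5566] [278.4095 201.3274]
```

View pics/t2.png

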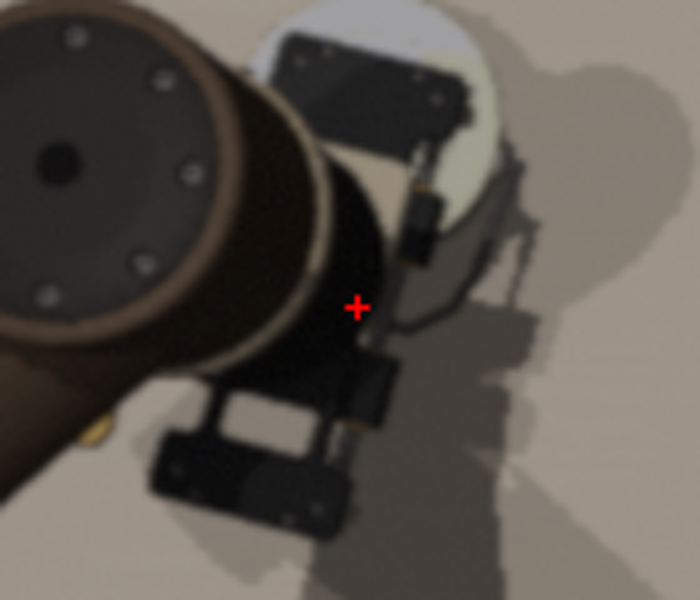

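View pics/s2.png

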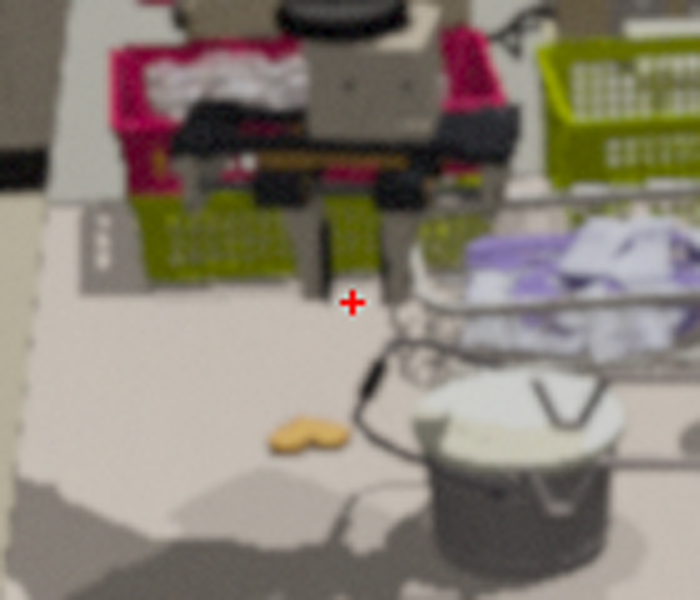

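```bash
python3 -m handwheel '[[[0,0,0.02,0,0.72],[0,0,0.02,0,0.72],[0,0,0.015,0,0.72],[0,0,0.01,0,0.72],[0,0,0.008,0,0.72],[0,0,0,0,0.72],[0,0,0,0,0.72]]]'
python3 - <<'E'
from h import *
o=telemetry.get_obs()
t=vision.snapshot("top");s=vision.snapshot("side")
for im,n in((t,"t"),(s,"s")):
    p=o["tool_pos"]+np.array([0,0,-.017]);u=proj(im,p); c=im["color"].copy()
    x,y=int(u[0]),int(u[1]); save({"color":c},n+"3.png",(x-50,y-40,x+50,y+40),7)
E
```

```text
clock: 5.15
tool_pos: [0.5064, 0.2031, 0.1211]
orientation: [-180.0, 0.0, -104.1]
force: [0.0, -0.4, 0.1]
opening: 0.0247
```

View pics/t3.png

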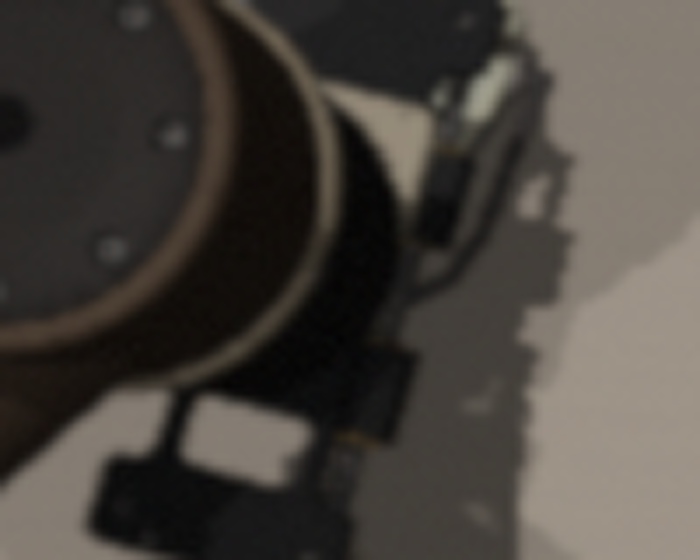

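View pics/s3.png

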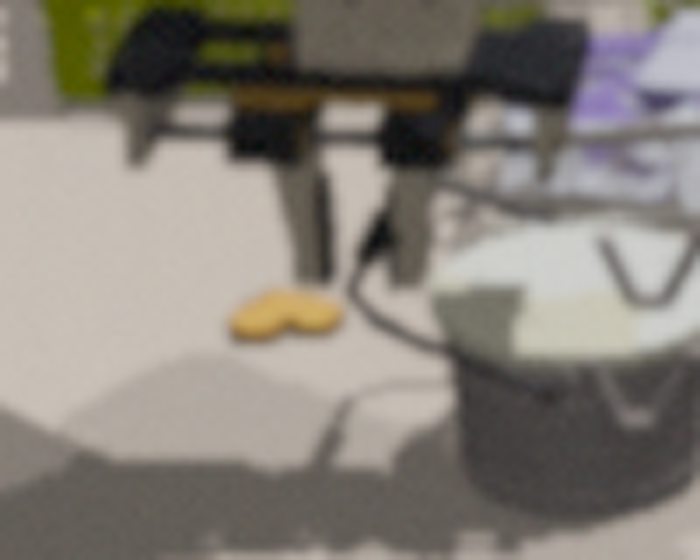

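```bash
python3 -m handwheel '[[[0,0,0.008,0,0.72],[0,0,0.008,0,0.72],[0,0,0.008,0,0.72],[0,0,0.003,0,0.72],[0,0,0,0,0.72],[0,0,0,0,0.72]]]'
python3 - <<'E'
from h import *
o=telemetry.get_obs()
s=vision.snapshot("side")
for im,n in((s,"s"),):
    p=o["tool_pos"]+np.array([0,0,-.017]);u=proj(im,p); c=im["color"].copy()
    x,y=int(u[0]),int(u[1]); save({"color":c},n+"4.png",(x-50,y-40,x+50,y+40),7)
E
```

```text
clock: 5.75
tool_pos: [0.5059, 0.2027, 0.0931]
orientation: [180.0, -0.1, -104.1]
force: [-0.0, 0.2, 0.4]
opening: 0.0249
```

View pics/s4.png

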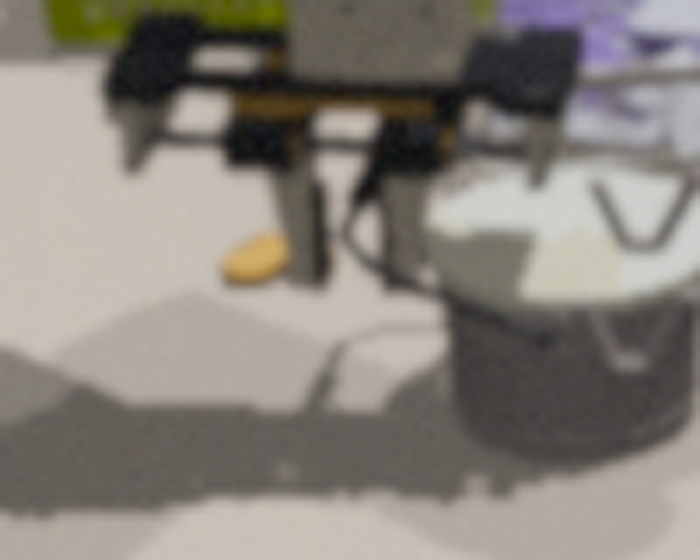

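```bash
python3 -m handwheel '[[[0,0,0,0,0.95],[0,0,0,0,0.95],[0,0,0,0,0.95],[0,0,0,0,0.95],[0,0,0,0,0.95]]]'; python3 -m handwheel '[[[0,-0.001,-0.005,0,0.95],[0,-0.001,-0.005,0,0.95],[0,-0.0015,-0.004,0,0.95],[0,-0.0015,-0.004,0,0.95],[0,0,0,0,0.95]]]'
python3 - <<'E'
from h import *
o=telemetry.get_obs()
s=vision.snapshot("side")
for im,n in((s,"s"),):
    p=o["tool_pos"]+np.array([0,0,-.017]);u=proj(im,p); c=im["color"].copy()
    x,y=int(u[0]),int(u[1]); save({"color":c},n+"5.png",(x-50,y-40,x+50,y+40),7)
E
```

```text
clock: 6.22
tool_pos: [0.5052, 0.2024, 0.0934]
orientation: [179.9, -0.1, -104.2]
force: [-3.6, -1.2, 1.5]
opening: 0.0053
clock: 6.63
tool_pos: [0.5116, 0.2018, 0.1126]
orientation: [-179.9, 0.1, -104.2]
force: [1.2, -3.2, -1.6]
opening: 0.0048
```

View pics/s5.png

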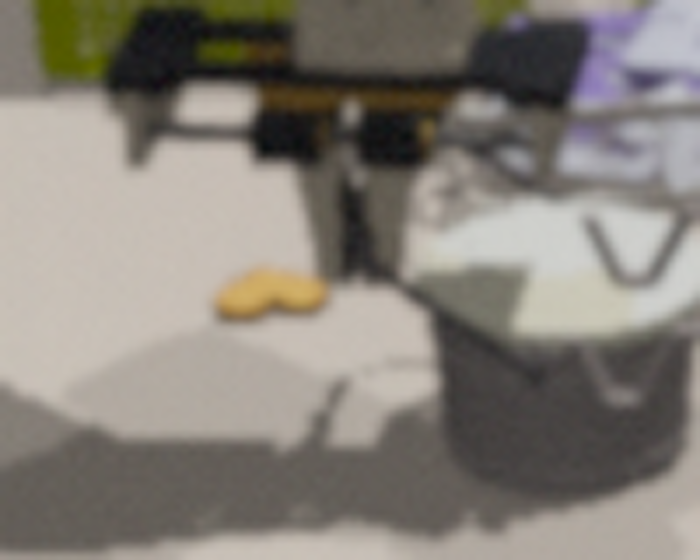

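```bash
python3 -m handwheel '[[[0,-0.002,-0.0044,0,0.95],[0,-0.002,-0.0044,0,0.95],[0,-0.0023,-0.0041,0,0.95],[0,-0.0024,-0.0041,0,0.95],[0,-0.0027,-0.0039,0,0.95],[0,-0.0028,-0.0038,0,0.95],[0,0,0,0,0.95]]]'; python3 -m handwheel '[[[0,-0.003,-0.0036,0,0.95],[0,-0.0032,-0.0035,0,0.95],[0,-0.0035,-0.0033,0,0.95],[0,-0.0035,-0.0032,0,0.95],[0,0,0,0,0.95]]]'
python3 - <<'E'
from h import *
o=telemetry.get_obs()
s=vision.snapshot("side")
for im,n in((s,"s"),):
    p=o["tool_pos"]+np.array([0,0,-.017]);u=proj(im,p); c=im["color"].copy()
    x,y=int(u[0]),int(u[1]); save({"color":c},n+"6.png",(x-50,y-40,x+50,y+40),7)
E
```

```text
clock: 7.27
tool_pos: [0.5254, 0.1982, 0.1371]
orientation: [-180.0, 0.0, -104.2]
force: [-0.5, -0.5, -1.5]
opening: 0.0048
clock: 7.68
tool_pos: [0.5383, 0.1949, 0.1506]
orientation: [-180.0, 0.0, -104.2]
force: [1.3, -1.6, -1.6]
opening: 0.0048
```

View pics/s6.png

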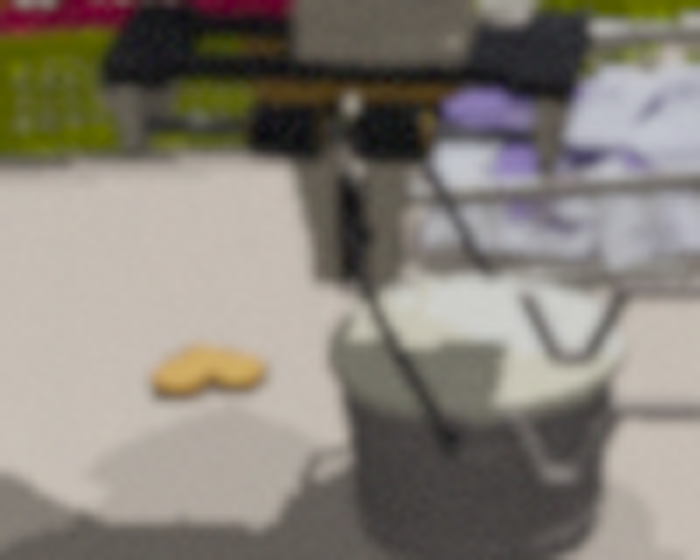

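```bash
python3 -m handwheel '[[[0,-0.0037,-0.0029,0,0.95],[0,-0.0039,-0.0028,0,0.95],[0,-0.004,-0.0026,0,0.95],[0,-0.0041,-0.0024,0,0.95],[0,-0.0043,-0.0021,0,0.95],[0,-0.0043,-0.002,0,0.95],[0,0,0,0,0.95]]]'; python3 -m handwheel '[[[0,-0.0045,-0.0016,0,0.95],[0,-0.0045,-0.0016,0,0.95],[0,-0.0046,-0.0012,0,0.95],[0,-0.0046,-0.0011,0,0.95],[0,0,0,0,0.95]]]'
python3 - <<'E'
from h import *
o=telemetry.get_obs()
s=vision.snapshot("side")
for im,n in((s,"s"),):
    p=o["tool_pos"]+np.array([0,0,-.017]);u=proj(im,p); c=im["color"].copy()
    x,y=int(u[0]),int(u[1]); save({"color":c},n+"7.png",(x-50,y-40,x+50,y+40),7)
E
```

```text
clock: 8.32
tool_pos: [0.5619, 0.1889, 0.1649]
orientation: [-180.0, 0.0, -104.2]
force: [0.4, 0.0, -4.6]
opening: 0.005
clock: 8.73
tool_pos: [0.5796, 0.1845, 0.1703]
orientation: [-180.0, 0.0, -104.2]
force: [0.7, -0.3, -5.0]
opening: 0.0046
```

View pics/s7.png

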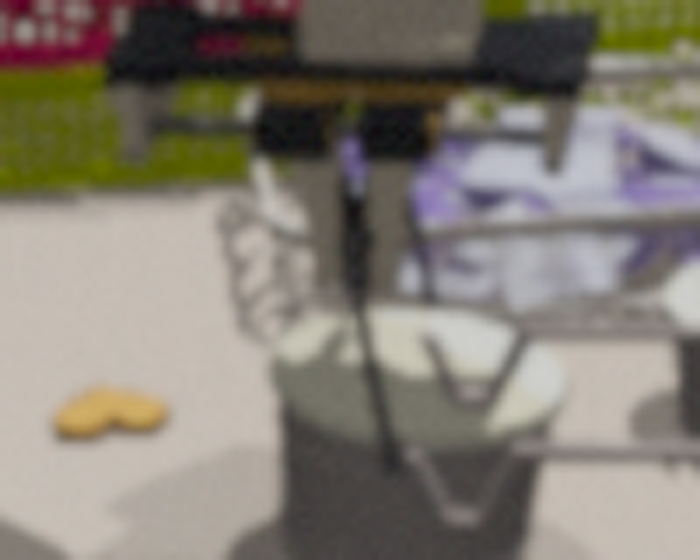

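```bash
python3 -m handwheel '[[[0,0,0.001,0,0.95],[0,0,0.001,0,0.95],[0,0,0.001,0,0.95],[0,0,0,0,0.95],[0,0,0,0,0.95]]]'
```

```text
clock: 9.2
tool_pos: [0.5784, 0.1846, 0.1671]
orientation: [180.0, -0.0, -104.1]
force: [0.1, 0.3, -5.1]
opening: 0.0051
```

```bash
for i in 1 2; do python3 -m handwheel '[[[0,0,0.001,0,0.95],[0,0,0.001,0,0.95],[0,0,0,0,0.95]]]'; done
```

```text
clock: 9.45
tool_pos: [0.5785, 0.1845, 0.1651]
orientation: [180.0, -0.0, -104.1]
force: [-0.8, -0.4, -4.5]
opening: 0.0048
clock: 9.7
tool_pos: [0.5789, 0.1841, 0.164]
orientation: [-180.0, -0.0, -104.1]
force: [-2.1, -3.5, 3.3]
opening: 0.0054
```

```bash
python3 -m handwheel '[[[0,0,-0.0005,0,0.8],[0,0,0,0,0.7],[0,0,0,0,0.7],[0,0,0,0,0.7]]]'
python3 - <<'E'
from h import *
o=telemetry.get_obs()
s=vision.snapshot("side");t=vision.snapshot("top")
for im,n in((s,"s"),(t,"t")):
    p=o["tool_pos"]+np.array([0,0,-.047]);u=proj(im,p); c=im["color"].copy()
    x,y=int(u[0]),int(u[1]); save({"color":c},n+"8.png",(x-50,y-40,x+50,y+40),7)
E
```

```text
clock: 10.03
tool_pos: [0.5789, 0.1848, 0.1637]
orientation: [-180.0, 0.0, -104.2]
force: [-0.8, -0.6, -0.5]
opening: 0.0244
```

View pics/s8.png

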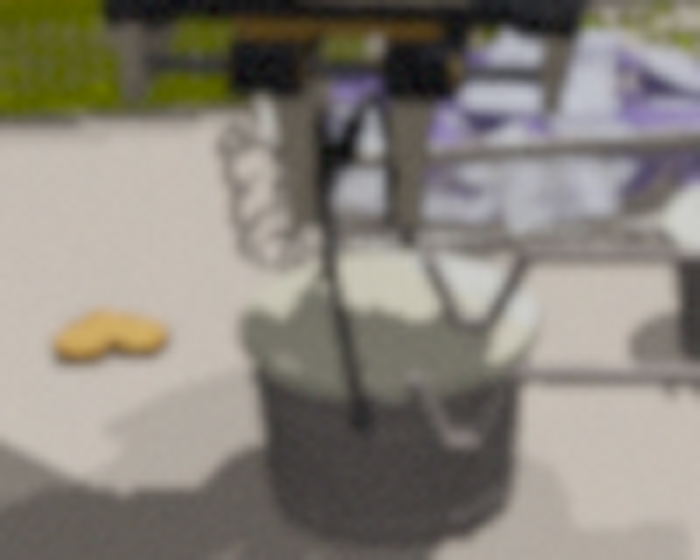

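View pics/t8.png

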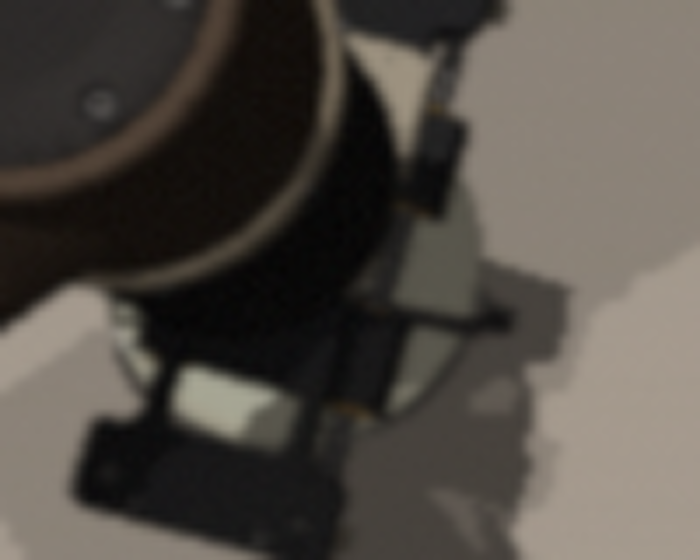

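```bash
python3 -m handwheel '[[[0,0,-0.01,0,0.7],[0,0,-0.02,0,0.6],[0,0,-0.025,0,0.6],[0,0.02,-0.025,0,0.6],[0,0.04,0,0,0.6],[0,0.04,0,0,0.6],[0.03,0.02,0,0,0.6],[0.03,0,0,0,0.6],[0,0,0,0,0.6],[0,0,0,0,0.6]]]'
python3 - <<'E'
from h import *
np.set_printoptions(precision=4,suppress=True)
s=vision.snapshot("side");t=vision.snapshot("top")
save(s,"s9.png",(260,160,360,260),6);save(t,"t9.png",(170,190,270,290),6)
for k in("pail","pail_mid","bail_bar"):
    print(k,[(r["xy"],r["conf"]) for r in place_of(k,s)],[(r["xy"],r["conf"]) for r in place_of(k,t)])
E
```

```text
clock: 10.97
tool_pos: [0.4474, 0.1554, 0.2453]
orientation: [-179.9, 0.1, -104.2]
force: [0.4, -0.0, -0.5]
opening: 0.0351
pail [([310.2, 248.4], 0.61), ([362.3, 232.3], 0.56)] [([194.0, 171.2], 0.72), ([222.9, 244.1], 0.4)]
pail_mid [([365.2, 217.8], 0.87), ([307.6, 235.8], 0.82)] [([186.7, 169.2], 0.93)]
bail_bar [([303.1, 201.1], 0.52), ([364.1, 194.2], 0.41)] [([178.8, 159.0], 0.54), ([218.8, 243.3], 0.48)]
```

View pics/s9.png

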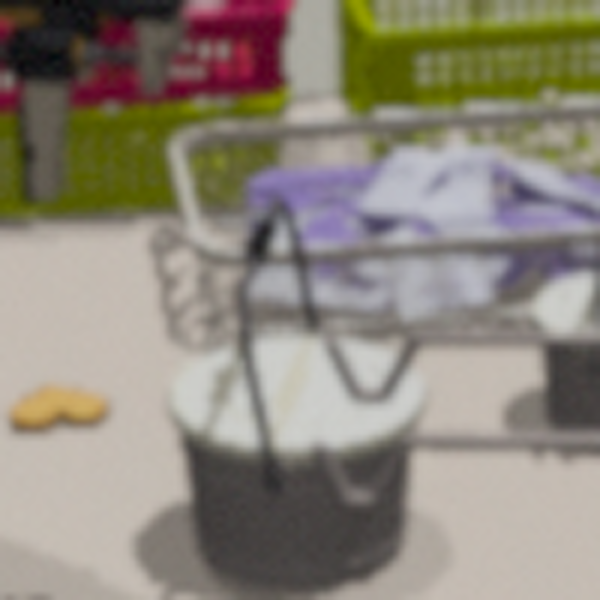

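View pics/t9.png

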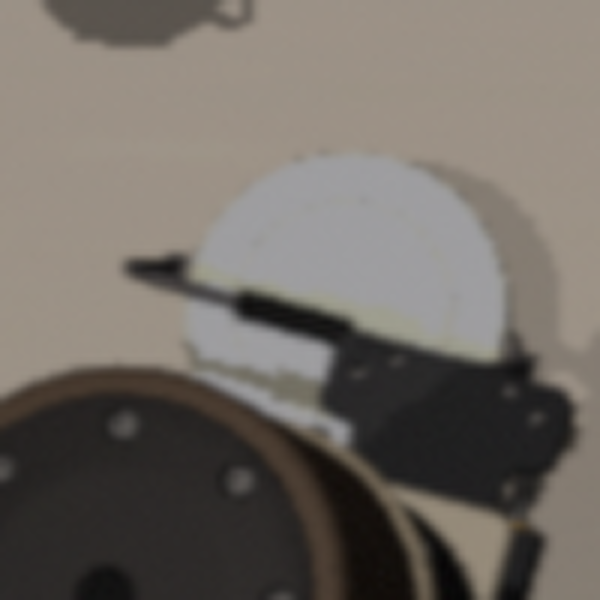

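Run:
```python
from h import *
np.set_printoptions(precision=4,suppress=True)
s=vision.snapshot("side");t=vision.snapshot("top")
print("sleeve",tri(t,(219,242.5),s,(302.3,199.7)),[atz(t,(219,242.5),z) for z in(.165,.169)],atz(s,(302.3,199.7),.168))
print("lid",atz(t,(227.7,241.8),.09),atz(s,(308.7,225.8),.09))
# bar direction
print(atz(t,(170+190/6,190+288/6),.168),atz(t,(219,242.5),.168),atz(t,(170+345/6,190+330/6),.168))
# hook estimates w/ correction
print("prong+",tri(t,(383.3,238),s,(320.6,226.6)),"prong-",tri(t,(425,245),s,(318.6,243)))
for z in(.25,.255,.26,.265):print(z,atz(t,(383.3,238),z),atz(t,(425,245),z))
print(telemetry.get_obs()["clock"])
```

```text
sleeve (array([0.5771, 0.2152, 0.1713]), np.float64(0.0003973182644545314)) [array([0.5782, 0.2164, 0.165 ]), array([0.5776, 0.2157, 0.169 ])] [0.5776 0.2227 0.168 ]
lid [0.5911 0.2103 0.09  ] [0.5927 0.2026 0.09  ]
[0.5872 0.2551 0.168 ] [0.5778 0.2159 0.168 ] [0.5725 0.1966 0.168 ]
prong+ (array([ 0.583 , -0.1392,  0.2566]), np.float64(0.005006917489231915)) prong- (array([ 0.5684, -0.2237,  0.2605]), np.float64(0.0030848850469051402))
0.25 [ 0.5815 -0.1399  0.25  ] [ 0.5684 -0.2258  0.25  ]
0.255 [ 0.5807 -0.1392  0.255 ] [ 0.5677 -0.2248  0.255 ]
0.26 [ 0.5799 -0.1386  0.26  ] [ 0.5669 -0.2237  0.26  ]
0.265 [ 0.5791 -0.1379  0.265 ] [ 0.5662 -0.2227  0.265 ]
11.4667
```

```bash
python3 -m handwheel '[[[-0.015,-0.019,0,0,0.65],[-0.02,-0.025,0,0,0.65],[-0.02,-0.025,0,0,0.65],[-0.02,-0.025,0,0,0.65],[-0.0154,-0.0175,0,0,0.65],[0,0,0.01,0,0.65],[0,0,0.02,0,0.65],[0,0,0.015,0,0.65],[0,0,0,0,0.65],[0,0,0,0,0.65]]]'
python3 - <<'E'
from h import *
o=telemetry.get_obs()
s=vision.snapshot("side")
for im,n in((s,"s"),):
    p=o["tool_pos"]+np.array([0,0,-.017]);u=proj(im,p); c=im["color"].copy()
    x,y=int(u[0]),int(u[1]); save({"color":c},n+"10.png",(x-50,y-40,x+50,y+40),7)
E
```

```text
clock: 12.3
tool_pos: [0.5773, 0.2157, 0.1979]
orientation: [179.9, -0.1, -104.1]
force: [1.2, -0.1, 1.1]
opening: 0.0308
```

View pics/s10.png

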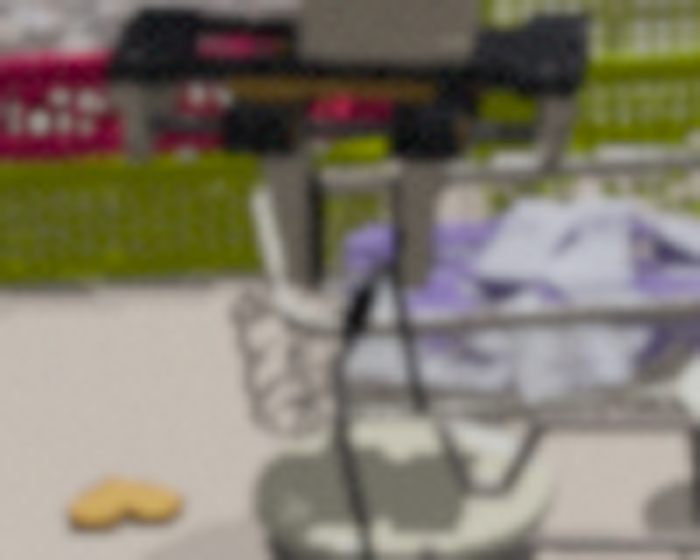

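```bash
python3 -m handwheel '[[[0,0,0.008,0,0.65],[0,0,0.01,0,0.65],[0,0,0.01,0,0.65],[0,0,0.004,0,0.65],[0,-0.003,0,0,0.65],[0,-0.004,0,0,0.65],[0,-0.004,0,0,0.65],[0,-0.002,0,0,0.65],[0,0,0,0,0.72],[0,0,0,0,0.76],[0,0,0,0,0.8],[0,0,0,0,0.83],[0,0,0,0,0.86],[0,0,0,0,0.9],[0,0,0,0,0.95],[0,0,0,0,0.95],[0,0,0,0,0.95]]]'
python3 - <<'E'
from h import *
o=telemetry.get_obs()
s=vision.snapshot("side")
for im,n in((s,"s"),):
    p=o["tool_pos"]+np.array([0,0,-.047]);u=proj(im,p); c=im["color"].copy()
    x,y=int(u[0]),int(u[1]); save({"color":c},n+"11.png",(x-50,y-40,x+50,y+40),7)
E
```

```text
clock: 13.77
tool_pos: [0.5904, 0.213, 0.1668]
orientation: [-180.0, 0.0, -104.2]
force: [-1.1, -0.1, 0.4]
opening: 0.011
```

View pics/s11.png

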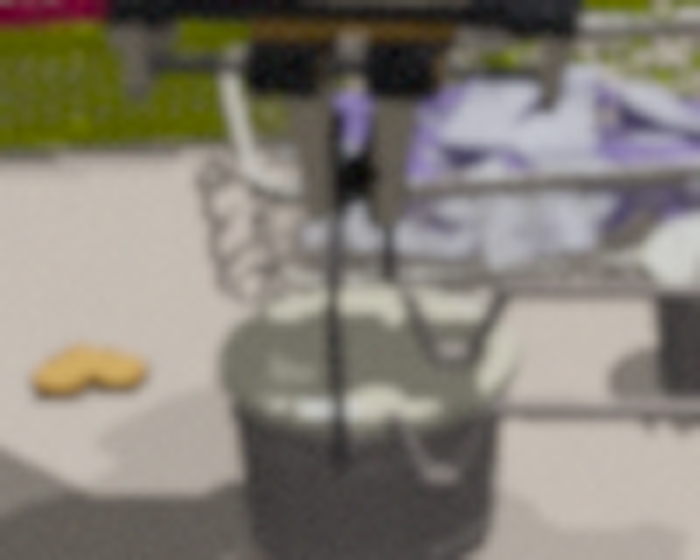

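```bash
python3 -m handwheel '[[[0,0,-0.003,0,0.95],[0,0,-0.006,0,0.95],[0,0,-0.01,0,0.95],[0,0,-0.012,0,0.95],[0,0,-0.012,0,0.95],[0,0,-0.012,0,0.95],[0,0,-0.012,0,0.95],[0,0,-0.012,0,0.95],[0,0,-0.012,0,0.95],[0,0,-0.012,0,0.95],[0,0,-0.012,0,0.95],[0,0,-0.01,0,0.95],[0,0,-0.008,0,0.95],[0,0,-0.005,0,0.95],[0,0,0,0,0.95],[0,0,0,0,0.95]]]'
python3 - <<'E'
from h import *
np.set_printoptions(precision=4,suppress=True)
s=vision.snapshot("side");t=vision.snapshot("top")
o=telemetry.get_obs()
print("p+",tri(t,(385,233.3),s,(320.6,226.6)),"p-",tri(t,(425.7,241),s,(318.6,243)))
p=o["tool_pos"]+np.array([0,0,-.017]);u=proj(s,p);x,y=int(u[0]),int(u[1])
save(s,"s12.png",(x-60,y-60,x+80,y+60),5)
save(t,"t12.png",(360,150,450,260),6)
save(s,"s12b.png",(290,180,400,260),7)
# sleeve-based cal
print("tcp",o["tool_pos"],o["force"],proj(t,o["tool_pos"]))
E
```

```text
clock: 15.15
tool_pos: [0.5903, 0.2129, 0.3045]
orientation: [180.0, 0.0, -104.2]
force: [-0.3, -0.0, -6.0]
opening: 0.0112
p+ (array([ 0.5875, -0.1421,  0.2588]), np.float64(0.004842370521086476)) p- (array([ 0.5724, -0.2248,  0.2617]), np.float64(0.005153079455000905))
tcp [0.59   0.2128 0.3038] [-0.3414 -0.647  -5.719 ] [207.9859 226.3225]
```

View pics/s12.png

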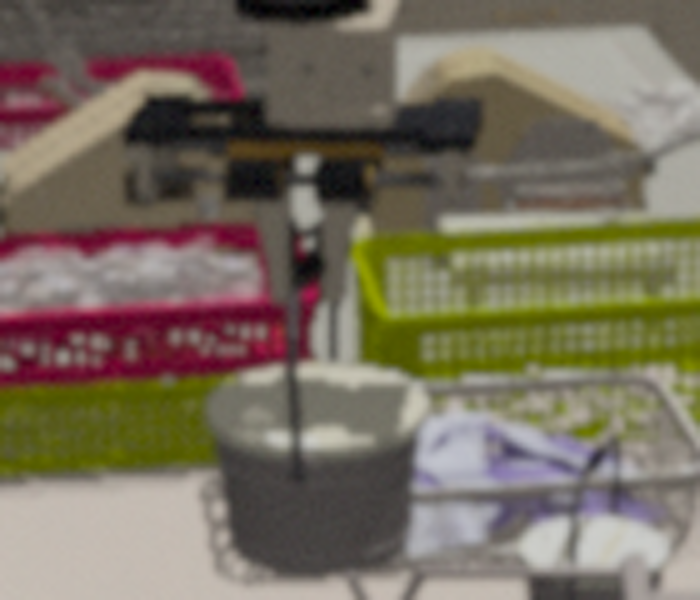

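View pics/t12.png

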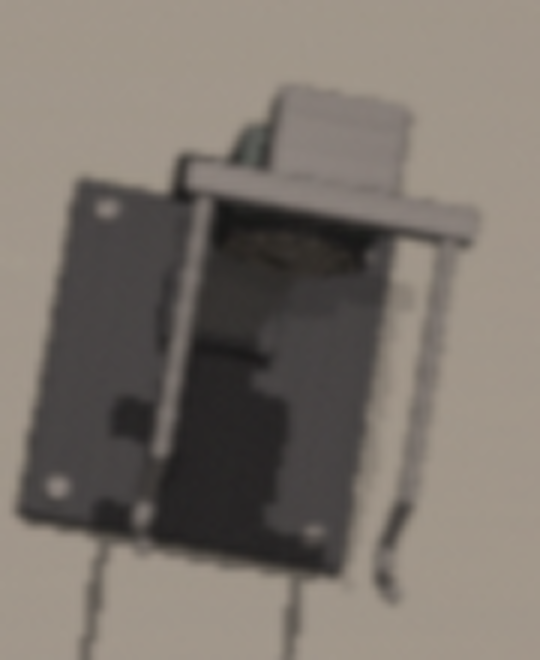

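View pics/s12b.png

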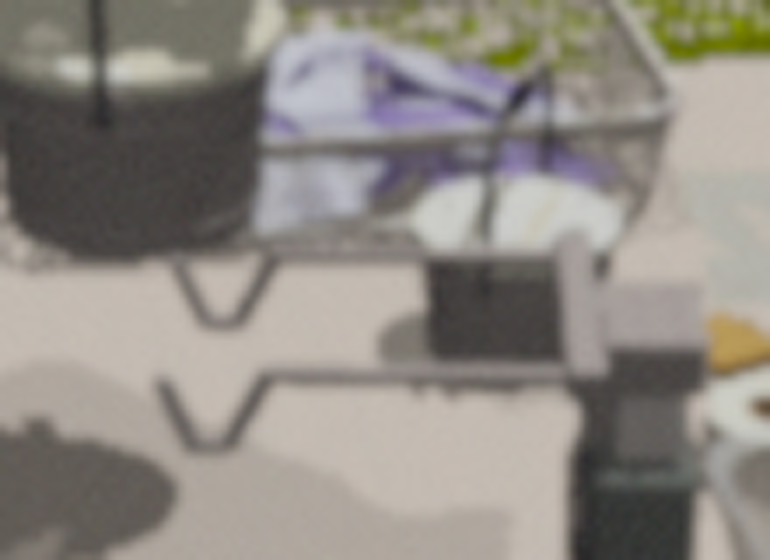

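Run:
```python
from h import *
np.set_printoptions(precision=4,suppress=True)
s=vision.snapshot("side");t=vision.snapshot("top");o=telemetry.get_obs()
print("grasp proj side",proj(s,o["tool_pos"]+[0,0,.002]),"seen", proj(s,o["tool_pos"]-[0,0,.017]))
for n,a,b in(("far corner",(386.3,225.8),(328.3,216.9)),("near corner",(428.3,233.3),(326.9,233.6)),("far lip",(383.7,240.8),(314.7,217.4)),("near lip",(425,249.2),(312.3,234.3))):
    print(n,tri(t,a,s,b))
```

```text
grasp proj side [305.6773 156.1714] seen [305.8458 162.5485]
far corner (array([ 0.6022, -0.142 ,  0.2814]), np.float64(0.0014698014767284121))
near corner (array([ 0.5875, -0.2259,  0.283 ]), np.float64(0.000305352445533735))
far lip (array([ 0.5718, -0.1368,  0.28  ]), np.float64(0.001518616579627595))
near lip (array([ 0.5564, -0.2194,  0.2804]), np.float64(0.0018337353612890629))
```

```bash
python3 -m handwheel '[[[0,0,0,-0.023,0.95],[0,0,0,-0.025,0.95],[0,0,0,-0.025,0.95],[0.006,0.002,0,0,0.95],[0.012,0.003,0,0,0.95],[0.018,0.003,0,0,0.95],[0.024,0.003,0,0,0.95],[0.027,0.003,0,0,0.95],[0.027,0.002,0,0,0.95],[0.027,0.002,0,0,0.95],[0.027,0.002,0,0,0.95],[0.027,0.002,0,0,0.95],[0.027,0.002,0,0,0.95],[0.027,0.002,0,0,0.95],[0.027,0.002,0,0,0.95],[0.027,0.002,0,0,0.95],[0.027,0.001,0,0,0.95],[0.025,0.001,0,0,0.95],[0.019,0,0,0,0.95],[0.0156,0,0,0,0.95]]]'; python3 -m handwheel '[[[0,0,0,0,0.95],[0,0,0,0,0.95],[0,0,0,0,0.95]]]'
python3 - <<'E'
from h import *
np.set_printoptions(precision=4,suppress=True)
s=vision.snapshot("side");t=vision.snapshot("top");o=telemetry.get_obs();print(o["tool_pos"],o["orientation"],o["force"])
save(s,"s13.png",(220,130,400,280),4.4)
save(t,"t13.png",(300,140,470,310),4)
E
```

```text
clock: 17.02
tool_pos: [0.4892, -0.1677, 0.3051]
orientation: [-180.0, -0.0, -100.1]
force: [0.4, -0.4, -4.6]
opening: 0.0107
clock: 17.27
tool_pos: [0.4906, -0.1655, 0.3048]
orientation: [-180.0, 0.0, -100.0]
force: [0.3, 0.6, -4.3]
opening: 0.0113
[ 0.491  -0.165   0.3049] [-179.9832    0.0009  -99.9502] [ 0.0779  1.0678 -5.6363]
```

View pics/s13.png

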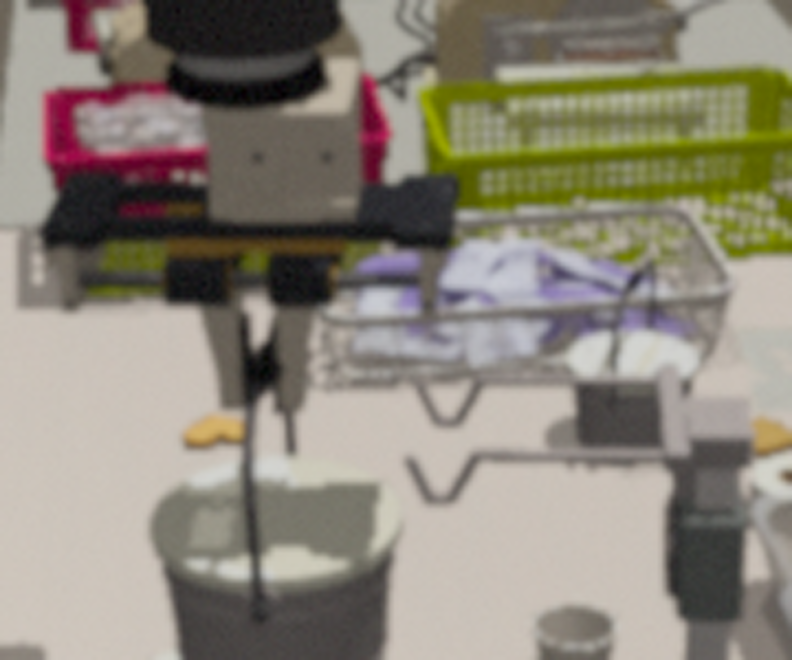

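View pics/t13.png

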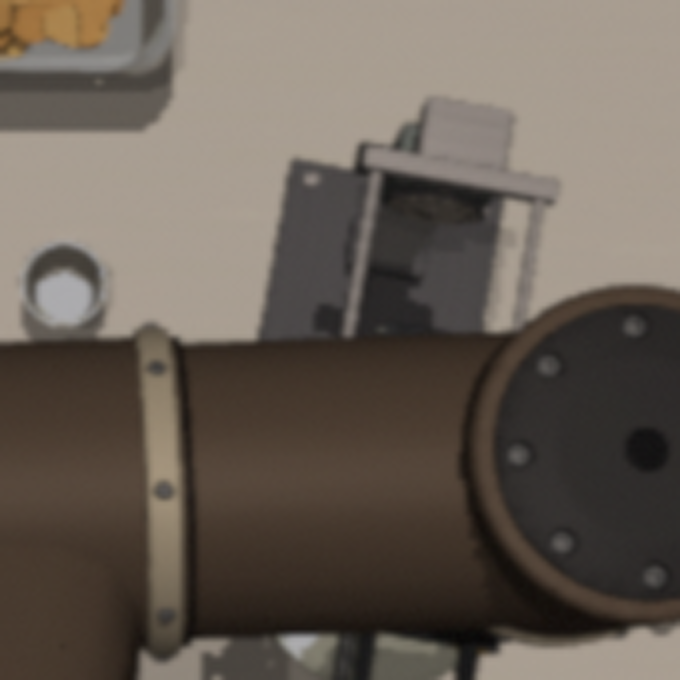

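```bash
python3 -m handwheel '[[[0,-0.005,0,0,0.95],[0,-0.01,0,0,0.95],[0,-0.012,0,0,0.95],[0,-0.012,0,0,0.95],[0,-0.012,0,0,0.95],[0,-0.01,0,0,0.95],[0,-0.01,0,0,0.95],[0,-0.008,0,0,0.95],[0,-0.006,0,0,0.95],[0,-0.005,0,0,0.95],[0,0,0,0,0.95],[0,0,0,0,0.95],[0,0,0,0,0.95]]]'
python3 - <<'E'
from h import *
np.set_printoptions(precision=4,suppress=True)
s=vision.snapshot("side");t=vision.snapshot("top");o=telemetry.get_obs();print(o["tool_pos"],o["orientation"],o["force"])
print("bar pred side",proj(s,o["tool_pos"]+[0,0,.002]))
save(s,"s14.png",(280,170,390,260),7)
save(t,"t14.png",(340,140,470,270),5)
E
```

```text
clock: 18.45
tool_pos: [0.5797, -0.1807, 0.3047]
orientation: [180.0, 0.0, -100.0]
force: [-1.0, 0.2, -5.8]
opening: 0.0109
[ 0.5797 -0.1808  0.305 ] [-179.981     0.0049  -99.9676] [ 0.2079  0.4101 -5.0867]
bar pred side [320.2297 214.6413]
```

View pics/s14.png

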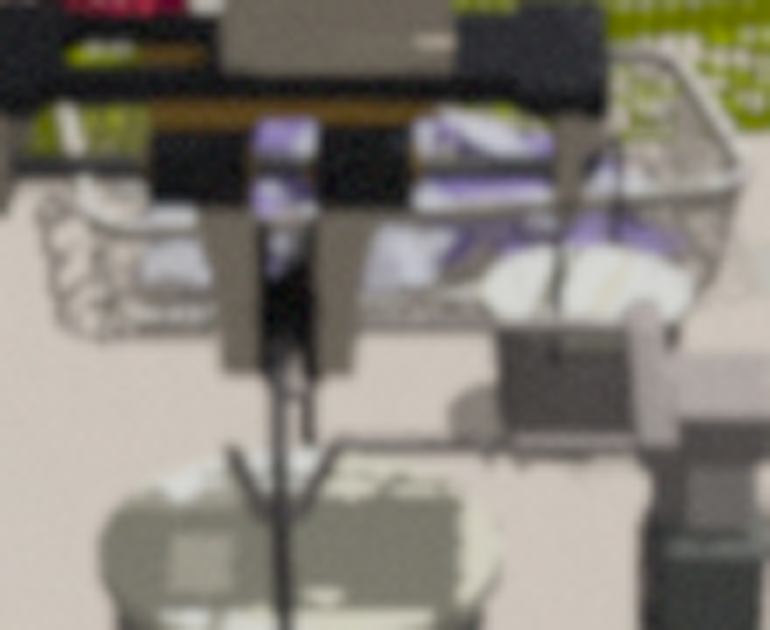

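View pics/t14.png

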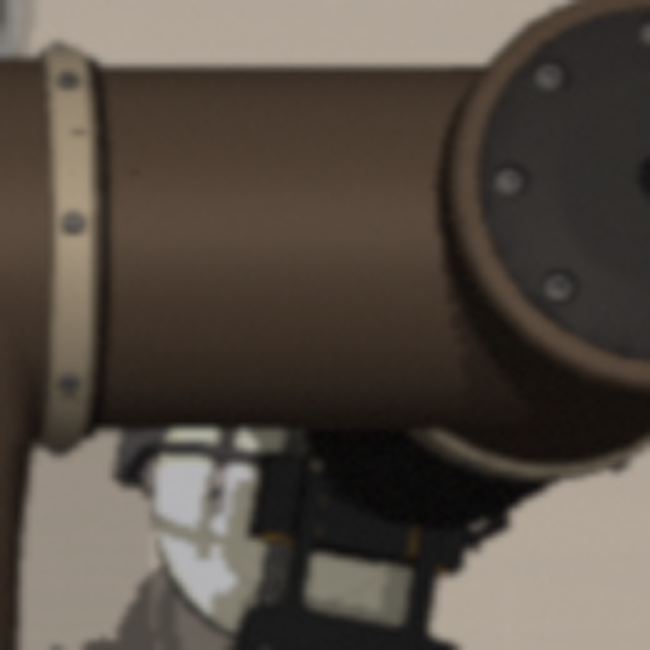

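```bash
python3 -m handwheel '[[[0,0,0.003,0,0.95],[0,0,0.005,0,0.95],[0,0,0.005,0,0.95],[0,0,0.005,0,0.95],[0,0,0.004,0,0.95],[0,0,0.003,0,0.95],[0,0,0.002,0,0.95],[0,0,0,0,0.95],[0,0,0,0,0.95],[0,0,0,0,0.95]]]'
python3 - <<'E'
from h import *
s=vision.snapshot("side")
save(s,"s15.png",(280,180,370,260),8)
E
```

```text
clock: 19.38
tool_pos: [0.5802, -0.1809, 0.2779]
orientation: [-180.0, -0.0, -100.0]
force: [0.1, 0.2, -5.8]
opening: 0.0109
```

View pics/s15.png

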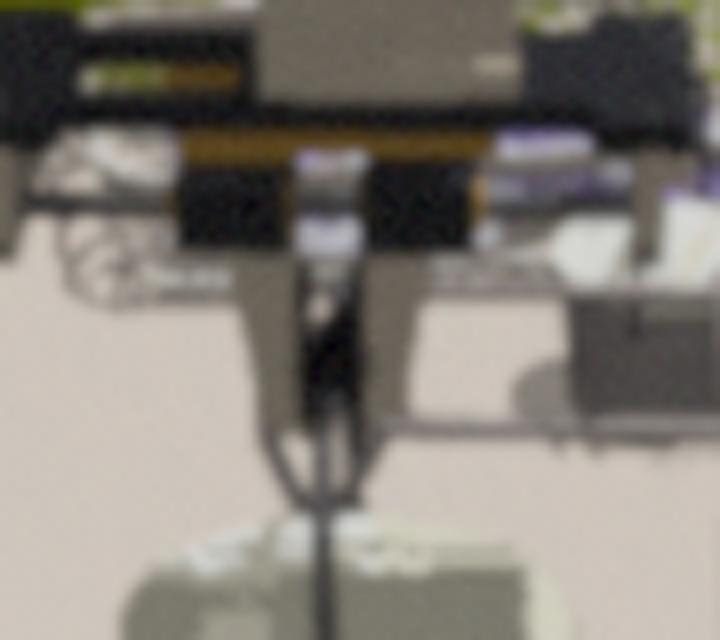

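```bash
for i in 1 2; do python3 -m handwheel '[[[0,0,0.001,0,0.95],[0,0,0.001,0,0.95],[0,0,0.001,0,0.95],[0,0,0.001,0,0.95],[0,0,0,0,0.95],[0,0,0,0,0.95]]]'; python3 -c "
from h import *
print([telemetry.get_obs()['force'][2].round(2)])"; done
```

```text
clock: 19.93
tool_pos: [0.58, -0.1808, 0.2736]
orientation: [180.0, -0.0, -100.0]
force: [0.4, -1.0, -5.0]
opening: 0.0112
[np.float64(-5.03)]
clock: 20.43
tool_pos: [0.58, -0.1808, 0.2696]
orientation: [180.0, -0.0, -100.0]
force: [-0.5, 0.1, -4.7]
opening: 0.0111
[np.float64(-4.73)]
```

```bash
for i in 1 2 3; do python3 -m handwheel '[[[0,0,0.001,0,0.95],[0,0,0.001,0,0.95],[0,0,0,0,0.95],[0,0,0,0,0.95]]]' | egrep 'pos|force'; done
```

```text
tool_pos: [0.58, -0.1808, 0.2676]
force: [-0.5, -0.3, -5.5]
tool_pos: [0.58, -0.1808, 0.2655]
force: [-0.3, 0.1, -5.8]
tool_pos: [0.58, -0.1808, 0.2636]
force: [0.2, -0.0, -5.2]
```

Still free; keep lowering in 1 mm steps.

```bash
for i in 1 2 3 ; do python3 -m handwheel '[[[0,0,0.001,0,0.95],[0,0,0,0,0.95],[0,0,0,0,0.95]]]' | egrep 'pos|force'; done
```

```text
tool_pos: [0.58, -0.1808, 0.2626]
force: [0.1, -0.0, -4.8]
tool_pos: [0.5801, -0.1808, 0.2617]
force: [0.7, 0.7, -4.5]
tool_pos: [0.5801, -0.1809, 0.2609]
force: [-0.4, 0.3, -2.0]
```

```bash
for i in 1 2 3 ; do python3 -m handwheel '[[[0,0,0.0005,0,0.95],[0,0,0,0,0.95],[0,0,0,0,0.95],[0,0,0,0,0.95]]]' | egrep 'pos|force'; done
```

```text
tool_pos: [0.5802, -0.1809, 0.2603]
force: [-1.0, 0.6, -2.2]
tool_pos: [0.5802, -0.1809, 0.2598]
force: [-1.0, -0.0, -0.7]
tool_pos: [0.5802, -0.1808, 0.2593]
force: [-1.1, -0.6, -0.6]
```

```bash
for i in 1 2 3; do python3 -m handwheel '[[[0,0,0,0,0.95],[0,0,0,0,0.95]]]' | egrep 'force'; done
python3 - <<'E'
from h import *
s=vision.snapshot("side")
save(s,"s16.png",(280,180,370,260),8)
E
```

```text
force: [-0.3, 0.4, -0.6]
force: [-0.4, -0.2, -0.8]
force: [0.6, -0.2, -0.2]
```

View pics/s16.png

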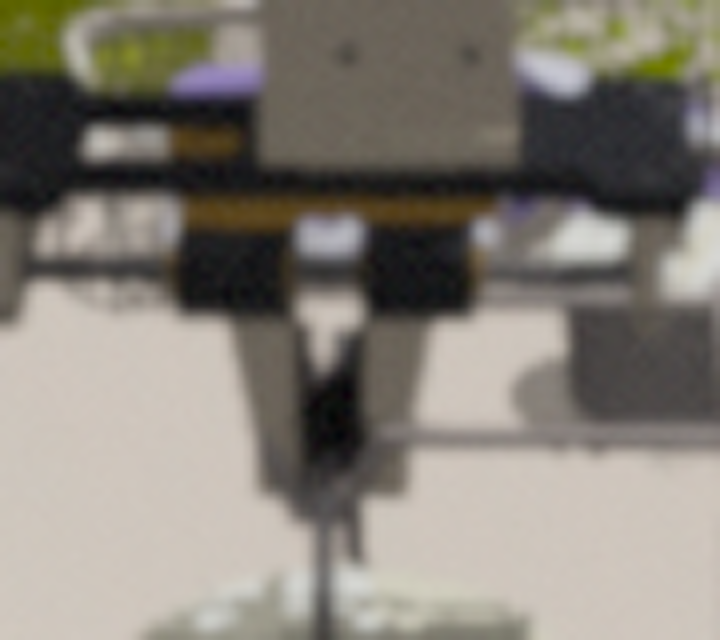

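```bash
python3 -m handwheel '[[[0,0,0.0002,0,0.95],[0,0,0,0,0.95],[0,0,0,0,0.95]]]'; python3 -m handwheel '[[[0,0,0,0,0.87],[0,0,0,0,0.86],[0,0,0,0,0.85],[0,0,0,0,0.84],[0,0,0,0,0.82],[0,0,0,0,0.8],[0,0,0,0,0.76],[0,0,0,0,0.72],[0,0,0,0,0.68],[0,0,0,0,0.64],[0,0,0,0,0.6],[0,0,0,0,0.55],[0,0,0,0,0.55]]]'
python3 - <<'E'
from h import *
s=vision.snapshot("side")
save(s,"s17.png",(270,170,380,260),7)
E
```

```text
clock: 23.98
tool_pos: [0.5801, -0.1808, 0.259]
orientation: [-180.0, -0.0, -100.0]
force: [-0.1, 0.7, -0.3]
opening: 0.0108
clock: 25.07
tool_pos: [0.5801, -0.1808, 0.259]
orientation: [180.0, 0.0, -100.0]
force: [-0.4, -0.2, -0.5]
opening: 0.0388
```

View pics/s17.png

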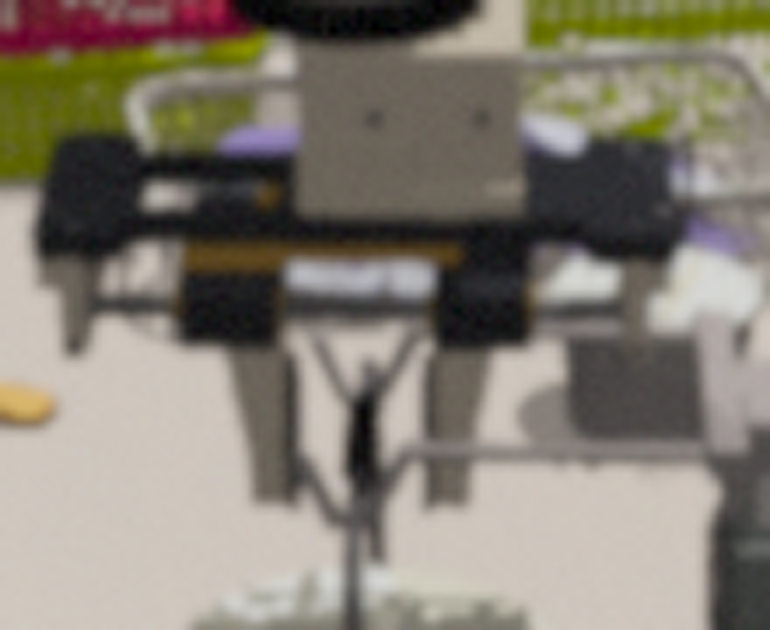

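```bash
python3 -m handwheel '[[[0,0,-0.004,0,0.55],[0,0,-0.008,0,0.55],[0,0,-0.01,0,0.55],[0,0,-0.015,0,0.55],[0,0,-0.02,0,0.55],[0,0,-0.025,0,0.55],[0,0,-0.025,0,0.55],[0,0,0,0,0.55],[0.03,0.01,0,0,0.55],[0.035,0.03,0,0,0.55],[0.035,0.03,0,0,0.55],[0.035,0.03,0,0,0.55],[0.035,0.03,0,0,0.55],[0.03,0.03,0,0,0.55],[0,0,0,0,0.55],[0,0,0,0,0.55]]]'
python3 - <<'E'
from h import *
np.set_printoptions(precision=4,suppress=True)
s=vision.snapshot("side");t=vision.snapshot("top")
save(s,"s18.png",(250,160,400,290),5)
save(t,"t18.png",(330,140,470,280),5)
for k in("bail_bar","pail_mid"):print(k,[(r["xy"],r["conf"]) for r in place_of(k,s)],[(r["xy"],r["conf"]) for r in place_of(k,t)])
E
```

```text
clock: 26.45
tool_pos: [0.4006, -0.3397, 0.3677]
orientation: [-179.9, -0.0, -100.2]
force: [0.7, -0.7, 0.1]
opening: 0.0395
bail_bar [([320.6, 232.8], 0.79)] [([405.0, 240.5], 0.67), ([179.9, 158.2], 0.51)]
pail_mid [([364.5, 222.8], 0.62), ([348.8, 277.3], 0.36)] [([189.1, 171.6], 0.55)]
```

View pics/s18.png

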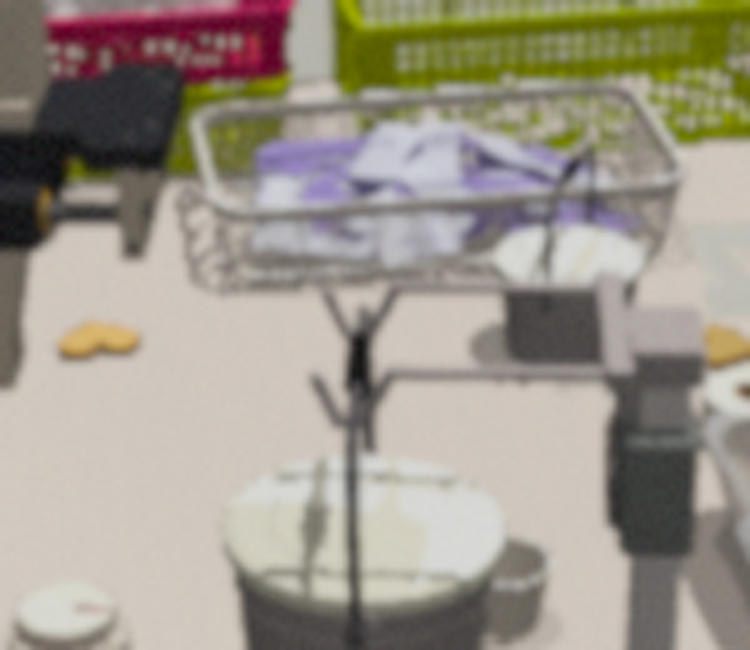

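View pics/t18.png

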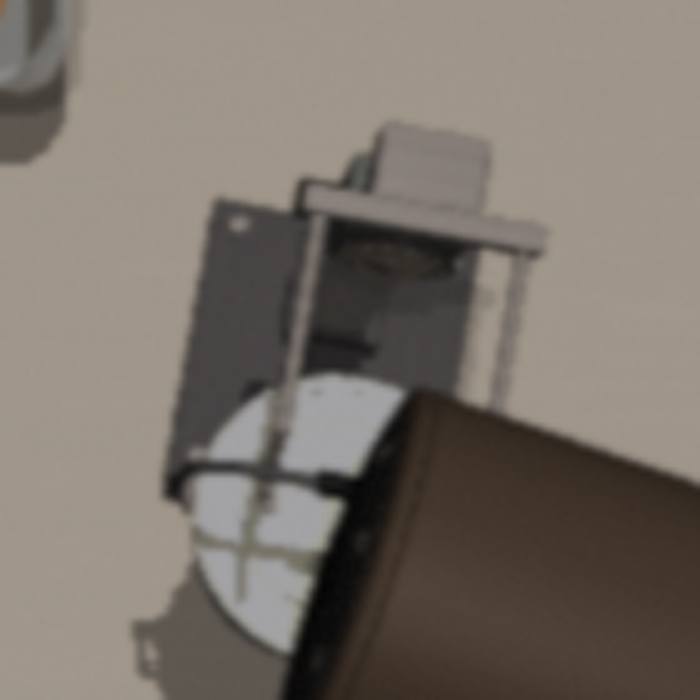

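```bash
python3 - <<'E'
from h import *
vision.snapshot("side")
s=vision.snapshot("side");np.save("a.npy",s["color"])
E
python3 -m handwheel '[[[0,0,0,0,0.55],[0,0,0,0,0.55],[0,0,0,0,0.55],[0,0,0,0,0.55],[0,0,0,0,0.55],[0,0,0,0,0.55],[0,0,0,0,0.55],[0,0,0,0,0.55],[0,0,0,0,0.55],[0,0,0,0,0.55]]]'
python3 - <<'E'
from h import *
s=vision.snapshot("side");a=np.load("a.npy")
f=lambda i:cv2.cvtColor(i[240:330,280:370],cv2.COLOR_RGB2GRAY).astype(np.float32)
print(cv2.phaseCorrelate(f(a),f(s["color"])),np.abs(f(a)-f(s["color"])).mean())
t=vision.snapshot("top")
print([ (n,[(r["xy"]) for r in place_of(n,t)]) for n in("cup_mid","timer_mid","stamp_mid","cookie_mid")])
save(s,"s19.png",(270,190,380,300),5)
E
```

```text
clock: 27.68
tool_pos: [0.4022, -0.3384, 0.366]
orientation: [-180.0, 0.0, -100.0]
force: [-0.2, -0.7, -0.6]
opening: 0.0397
((-0.053191320478738646, 0.01901104257427022), 0.9990079860922731) 0.968642
[('cup_mid', [[312.8, 211.3], [404.3, 237.5]]), ('timer_mid', [[314.3, 308.4]]), ('stamp_mid', []), ('cookie_mid', [[164.9, 293.5]])]
```

View pics/s19.png

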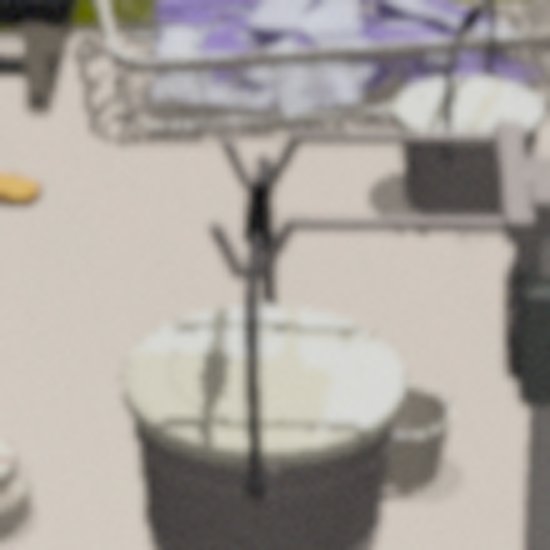

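The pail hangs in both prongs, upright and still, and the bystanders have not moved. I'm handing in.

```bash
python3 -c "
from plant import close_job
print(close_job())"
```

```text
the job is handed in; nothing more can be done
None
```

The pail is hanging on the scale hook by its bail, released, and the job is handed in at about 28 s; no verdict was reported.

- **Raising the bail:** I gripped the bar beside its sleeve and swung it up. Near the top of the swing the grip carried the pail's weight for a moment, about 5 N, and probably lifted it a few millimetres. I set it back down and released it. I then centred the bail upright with the pail standing on the table.
- **Hanging it:** I gripped the sleeve, came in from the front of the hook, and lowered in 1 mm and then 0.5 mm steps or less. The bar met the hook at about 262 mm, and I stopped about 3 mm lower, when the wrist force had fallen from about 5.3 N to about 0.4 N. Only then did I open the fingers and move the arm away.
- **Last checks:**
  - The bar sits in both prongs, an estimated 1–2 mm off centre along its length.
  - The pail looks upright, and two pictures about 1 s apart show no motion.
  - The arm is clear of everything.
- **Bystanders:** The cup, timer and cookie were found within a few pixels of where they started. The stamp was not reported in the last picture. I think the arm was hiding it, as nothing moved near it.
- **Disagreement:** The side camera read about 1 pixel to the side of where the gripper really was, so I corrected for that when locating the hook.

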